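# Mirror the soldering-bench row for a left-hander

### The job

A left-handed colleague takes over the soldering bench: move the tub, the jar, the bottle and the tin from the row of tiles to the empty wooden rack, one in the middle of each bay, in the reverse order, so that what stood furthest left on the tiles ends furthest right in the rack and so on. Set each down upright on the floor of its bay, never tip one over, and leave the tweezers between the two rows lying where they are.

Things in the scene. Friction and masses are not known exactly. Their poses are not given: they have to be found in the camera images.
- tub_mid (a point): white plastic squat tub with a flat lid, 46 mm high, body 52 mm across, lid 56 mm across and 10 mm thick; 100 to 260 g. It stands upright on one of the four tiles at the start. This point is its centre, half-way up; z points up its axis.
- jar_mid (a point): amber glass round jar with a black screw cap, 64 mm high, 44 mm across (straight up to 44 mm), cap 40 mm across; 100 to 260 g. It stands upright on one of the four tiles at the start. This point is its centre, half-way up; z points up its axis.
- bottle_mid (a point): slim white plastic round bottle with a grey cap, 86 mm high, 36 mm across (straight up to 60 mm, then a shoulder and a 20 mm cap); 100 to 260 g. It stands upright on one of the four tiles at the start. This point is its centre, half-way up; z points up its axis.
- tin_mid (a point): square bare-metal tin with a lid, 54 mm high, 42 mm by 42 mm (lid 43 mm), its sides along its own x and y axes; 100 to 260 g. It stands upright on one of the four tiles at the start. This point is its centre, half-way up; z points up its axis.
- tile1_top (a point): the tile on which the tub stands at the start: grey, 70 x 70 mm, 12 mm thick, one of four fixed in a row, 76 mm apart, in the tray. Its place in the row differs each time. The point is the centre of its top, 16 mm above the bench; y runs along the row to the robot's left, x away from the robot.
- tile2_top (a point): the tile on which the jar stands at the start: grey, 70 x 70 mm, 12 mm thick, one of four fixed in a row, 76 mm apart, in the tray. Its place in the row differs each time. The point is the centre of its top, 16 mm above the bench; y runs along the row to the robot's left, x away from the robot.
- tile3_top (a point): the tile on which the bottle stands at the start: grey, 70 x 70 mm, 12 mm thick, one of four fixed in a row, 76 mm apart, in the tray. Its place in the row differs each time. The point is the centre of its top, 16 mm above the bench; y runs along the row to the robot's left, x away from the robot.
- tile4_top (a point): the tile on which the tin stands at the start: grey, 70 x 70 mm, 12 mm thick, one of four fixed in a row, 76 mm apart, in the tray. Its place in the row differs each time. The point is the centre of its top, 16 mm above the bench; y runs along the row to the robot's left, x away from the robot.
- tray: the low dark steel tray, fixed, 90 mm deep (x), 320 mm long (y), edges 8 mm high, in which the four tiles lie in a row at y = +114, +38, -38, -114 mm. Origin: centre of its underside; y to the robot's left, x away from it.
- rack: fixed wooden rack, 80 mm deep (x), 312 mm long (y), floor 10 mm above the bench; five dark 5 mm dividers, 10 mm higher than the floor, part it into four bays 71 mm wide, open to front and back, centred at x = 0, y = +114, +38, -38, -114 mm. Origin: centre of its underside; y to the robot's left, x away from it. It lies about 175 mm behind or before the tray.
- tweezers_mid (a point): loose steel tweezers, 125 mm long, about 10 mm wide and 8 mm high, lying flat on the bench between the tray and the rack; to be left where they lie. This point is their middle, 4 mm above the bench; y runs along them.

How it is judged:
At the end, for the whole second after the job is handed in: Each of the four containers stands upright (within 0.12 rad) and at rest on the floor of its bay (height within 5 mm), within 15 mm of the bay's centre along and across the rack, the order along the rack being the reverse of the order on the tiles; the tweezers lie within 20 mm of where they were (((y of tile1_top in the frame of tray between 0.084 and 0.144 m and y of tub_mid in the frame of rack between -0.129 and -0.099 m) or (y of tile1_top in the frame of tray between 0.008 and 0.068 m and y of tub_mid in the frame of rack between -0.053 and -0.023 m) or (y of tile1_top in the frame of tray between -0.068 and -0.008 m and y of tub_mid in the frame of rack between 0.023 and 0.053 m) or (y of tile1_top in the frame of tray between -0.144 and -0.084 m and y of tub_mid in the frame of rack between 0.099 and 0.129 m)) and x of tub_mid in the frame of rack between -0.015 and 0.015 m and height (world z) of tub_mid between 0.028 and 0.038 m and angle between each of tub_mid, jar_mid, bottle_mid, tin_mid's own z axis and vertical below 0.12 rad and linear speed of each of tub, jar, bottle, tin below 0.02 m/s and ((y of tile2_top in the frame of tray between 0.084 and 0.144 m and y of jar_mid in the frame of rack between -0.129 and -0.099 m) or (y of tile2_top in the frame of tray between 0.008 and 0.068 m and y of jar_mid in the frame of rack between -0.053 and -0.023 m) or (y of tile2_top in the frame of tray between -0.068 and -0.008 m and y of jar_mid in the frame of rack between 0.023 and 0.053 m) or (y of tile2_top in the frame of tray between -0.144 and -0.084 m and y of jar_mid in the frame of rack between 0.099 and 0.129 m)) and x of jar_mid in the frame of rack between -0.015 and 0.015 m and height (world z) of jar_mid between 0.037 and 0.047 m and ((y of tile3_top in the frame of tray between 0.084 and 0.144 m and y of bottle_mid in the frame of rack between -0.129 and -0.099 m) or (y of tile3_top in the frame of tray between 0.008 and 0.068 m and y of bottle_mid in the frame of rack between -0.053 and -0.023 m) or (y of tile3_top in the frame of tray between -0.068 and -0.008 m and y of bottle_mid in the frame of rack between 0.023 and 0.053 m) or (y of tile3_top in the frame of tray between -0.144 and -0.084 m and y of bottle_mid in the frame of rack between 0.099 and 0.129 m)) and x of bottle_mid in the frame of rack between -0.015 and 0.015 m and height (world z) of bottle_mid between 0.048 and 0.058 m and ((y of tile4_top in the frame of tray between 0.084 and 0.144 m and y of tin_mid in the frame of rack between -0.129 and -0.099 m) or (y of tile4_top in the frame of tray between 0.008 and 0.068 m and y of tin_mid in the frame of rack between -0.053 and -0.023 m) or (y of tile4_top in the frame of tray between -0.068 and -0.008 m and y of tin_mid in the frame of rack between 0.023 and 0.053 m) or (y of tile4_top in the frame of tray between -0.144 and -0.084 m and y of tin_mid in the frame of rack between 0.099 and 0.129 m)) and x of tin_mid in the frame of rack between -0.015 and 0.015 m and height (world z) of tin_mid between 0.032 and 0.042 m and distance of tweezers_mid from where it was at the start of the episode below 0.02 m); the robot touches nothing.
It fails at once if a container is tipped over (angle between any of tub_mid, jar_mid, bottle_mid, tin_mid's own z axis and vertical above 0.7 rad).
It fails at once if the tweezers are pushed away by more than 30 mm (distance of tweezers_mid from where it was at the start of the episode above 0.03 m).
It also fails if it takes over 109 s, if anything falls off the work surface, if the arm or the gripper's body presses on something with over 40 N, if the wrist force passes 120 N, or if a joint passes its speed limit or range.

### The arm

A 6-joint arm with a two-finger parallel gripper is mounted at the origin on the work surface. World frame = base frame: x ahead of the robot, y to its left, z up, the work surface at z = 0. Lengths are in m, angles in rad, forces in N, time in s.
With the tool pointing down it reaches from about 0.325 to 0.925 m from the base axis. Payload 3.1 kg.
Tool frame: the origin (TCP) lies on the centre line of the jaws, within the pads' length; the fingertips stand 8 mm ahead of it and the grasp point (between the pads) lies 11 mm behind it; z points along the fingers, y is the direction in which the jaws open and shut (so a half turn about z gives the same grasp; the last joint's range is limited). The gripper opens to 85 mm and grips with 20 to 120 N. Pads are 22 mm wide; open, the fingers measure 114 mm over their backs; the gripper's body (76 mm by 85 mm) begins 54 mm behind the grasp point. The pads swing forward as they close: fully open they stand 13 mm farther back than shut.
Start: joints at [1.016, 0.217, 1.613, -0, 1.311, -0.112], TCP at [0.268, 0.565, 0.239] pointing down, gripper open.
Joint ranges: [-2.75, 2.75], [-0.78, 2.1], [0.31, 2.55], [-1.13, 4.27], [0.13, 2.63], [-2.58, 2.58]. Speed limits (rad/s): [2.79, 2.79, 3.14, 3.14, 3.14, 3.14].

### API

Orientations are given as [roll, pitch, yaw] about the fixed x, y, z axes, in that order (R = Rz(yaw) Ry(pitch) Rx(roll)).
In Python, from workcell import arm gives the robot as it stands.
- The arm moves only by the tool servo_tool, never from a script. Its argument "targets" is a list that holds one entry, the list of rows, each a list of 4 numbers: the shift along the tool's x, y, z in m, then the turn about the tool's z in degrees. In form: [[[tx, ty, tz, turn], ...]]. A call has exactly 8 rows; each row is the pose to reach, as a shift and turn from the pose commanded when the call began, along the tool's axes at that moment; what a row does not reach only later rows make up. A row lasts 1/8 s, in which the tool goes at most 62.5 mm and 10.7 degrees, less where a joint would pass 70% of its speed; a pose out of reach is approached as far as the arm can. A call with a gripper value outside its range is refused whole. "jaw" is the closure, from 0 (fully open) to 1 (shut), set as the call begins (left out, the last holds). The fingers move at their own pace and stop on an object; "force" is the grip in N (left out, the last holds). Time passes only in rows, so rows that repeat a pose let the fingers close, or fill a call up. It gives the time, the measured TCP pose, the force and the opening at its end, in the units of the state.
- arm.get_obs(): the state, without advancing time (a new reading comes with each control period).
- arm.camera(name): name is "scene" or "top" or "wrist"; returns the picture (400x640x3 uint8, red, green, blue); there is no depth.
- arm.get_calibration(name): a dict with "fx", "fy", "cx", "cy" (pixels), "dist" ([k1, k2, p1, p2, k3] as OpenCV has them; the pictures are not rectified), "rvec" (rotation vector, rad) and "tvec" (3), from world to camera coordinates, as OpenCV has them; the wrist camera has in their place "T_tool_cam" (4x4, takes a point from camera to tool coordinates, whose origin is the TCP and whose axes are the flange's). Camera axes: x right, y down, z forward; pixel columns grow to the right and rows downward; lengths in m; the calibration is good to about 2 mm. A picture is of the moment at which its call begins: read the wrist's pose just before it. get_calibration takes no time and is no camera call.
- arm.sign_off(): hands the job in, once; it reports no verdict.
The state is a dict: "time": time; "qpos": joint angles; "joint_velocities": joint speeds; "tau": joint torques, N m; "eef_pos": TCP position; "tcp_rot": TCP orientation; "force": force on the tool from outside, world axes, zero at the start; "torque": the same for the moment, N m; "width": finger opening in m.
Only numpy, scipy, OpenCV 4.12 (cv2) and the standard library are available. Lean on these libraries where they do the work, as an engineer would, in place of code of your own. Each camera call takes 0.05 s, during which the arm holds its last target.

## Working session

There is one attempt and no reset: what is moved stays moved. The work goes in short steps, Python scripts to look and compute and a tool call to move; the robot and the scene stay as the last step left them, time stands still between calls to the robot, and variables do not carry over. Pictures are saved under pics/ and viewed, and the job is handed in when it is done.

Besides the shell and the picture viewer there is one more tool, called after "Call:" by a JSON object that holds its "name" and its "arguments". servo_tool: Moves the arm, as the interface text tells. Its arguments: {"type":"object","properties":{"targets":{"type":"array","items":{"type":"array","items":{"type":"array","items":{"type":"number"}}}},"jaw":{"type":"number"},"force":{"type":"number"}},"required":["targets"]}

```bash
mkdir -p pics; ls; python3 - <<'E'
from workcell import arm
import cv2
o=arm.get_obs();print(o)
for n in("scene","top","wrist"):
    c=arm.get_calibration(n);print(n,c)
    im=arm.camera(n);cv2.imwrite(f'pics/{n}0.png',im[:,:,::-1])
E
```

```text
pics
{'time': 0.0, 'qpos': array([ 1.01580247e+00,  2.17764956e-01,  1.61493462e+00, -1.55703811e-05,
        1.31130855e+00, -1.12202705e-01]), 'joint_velocities': array([ 0.00115971, -0.00044931,  0.00062634, -0.0003106 ,  0.00088787,
       -0.00080789]), 'tau': array([-1.04068215e-03, -3.96829891e+01, -3.03856909e+01, -1.84240862e-04,
        9.74177092e-03, -4.68805069e-06]), 'eef_pos': array([0.26735009, 0.56404608, 0.23796131]), 'tcp_rot': array([-3.13919068e+00, -2.55509401e-04,  2.69880521e+00]), 'force': array([-0.13438403, -0.27699626, -0.49978808]), 'torque': array([ 0.0155979 ,  0.01627587, -0.06535816]), 'width': 0.08542691857306135}
scene {'fx': 367.40697347036223, 'fy': 367.40697347036223, 'cx': 324.14623185973113, 'cy': 199.7492767354164, 'dist': array([-0.07923157,  0.        ,  0.        ,  0.        ,  0.        ]), 'rvec': array([ 1.19539621,  2.34028025, -0.97767574]), 'tvec': array([ 0.3250987 , -0.25545511,  0.99400902])}
top {'fx': 465.1881005093597, 'fy': 465.1881005093597, 'cx': 324.3026745984428, 'cy': 192.36967898141413, 'dist': array([-0.06526362,  0.        ,  0.        ,  0.        ,  0.        ]), 'rvec': array([ 2.18819423, -2.17701564,  0.0439966 ]), 'tvec': array([-0.02102449,  0.58309596,  0.67594752])}
wrist {'fx': 349.01234131232735, 'fy': 349.01234131232735, 'cx': 323.91781235769315, 'cy': 197.40635650949383, 'dist': array([-0.01374461,  0.        ,  0.        ,  0.        ,  0.        ]), 'T_tool_cam': array([[-4.02220225e-04, -9.65898916e-01, -2.58919143e-01,
         6.50296905e-02],
       [ 9.99999279e-01, -6.81451745e-04,  9.88700812e-04,
        -5.49357904e-04],
       [-1.13142594e-03, -2.58918558e-01,  9.65898494e-01,
        -1.34955371e-01],
       [ 0.00000000e+00,  0.00000000e+00,  0.00000000e+00,
         1.00000000e+00]])}
```

View pics/top0.png

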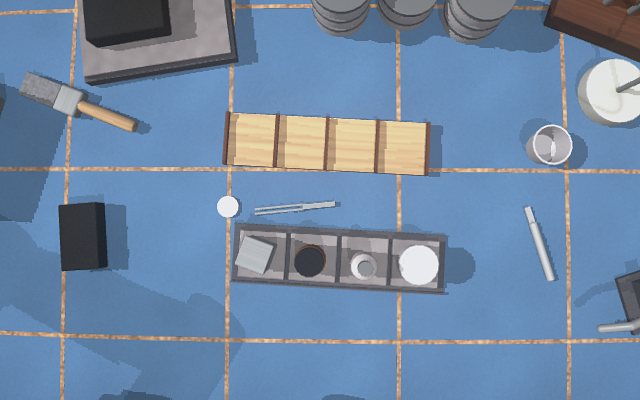

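View pics/scene0.png

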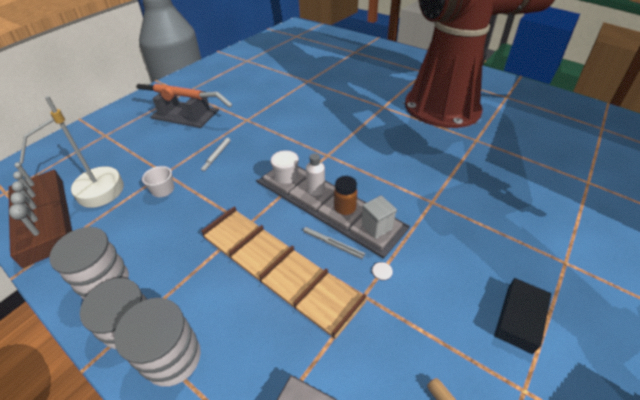

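View pics/wrist0.png

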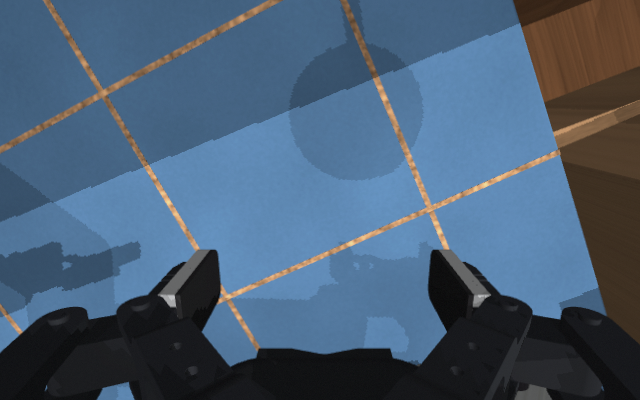

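The top view shows, left to right on the tiles: tin (254,254), jar (309,261), bottle (363,265), tub (419,264). The rack lies behind them, at (327,143), with the tweezers between at (296,208) and a white disc at (228,206). Next I'll measure positions.

```bash
cat > h.py <<'E'
import numpy as np, cv2
from workcell import arm
def ray(name,uv,obs=None):
    c=arm.get_calibration(name)
    K=np.array([[c['fx'],0,c['cx']],[0,c['fy'],c['cy']],[0,0,1]])
    p=cv2.undistortPoints(np.array(uv,float).reshape(-1,1,2),K,np.array(c['dist'])).reshape(-1,2)
    d=np.c_[p,np.ones(len(p))]
    if name=='wrist':
        from scipy.spatial.transform import Rotation as Ro
        R=Ro.from_euler('xyz',obs['tcp_rot']).as_matrix();T=c['T_tool_cam']
        return R@T[:3,3]+obs['eef_pos'], d@(R@T[:3,:3]).T
    R=cv2.Rodrigues(np.array(c['rvec']))[0]
    return -R.T@np.array(c['tvec']), d@R
def onz(name,uv,z,obs=None):
    o,d=ray(name,uv,obs); z=np.broadcast_to(z,(len(d),))
    return o+d*((z-o[2])/d[:,2])[:,None]
def big(m,n=1):
    cs,_=cv2.findContours(m.astype(np.uint8),cv2.RETR_EXTERNAL,cv2.CHAIN_APPROX_NONE)
    return sorted(cs,key=cv2.contourArea)[::-1][:n]
E
python3 - <<'E'
from h import *
im=cv2.imread('pics/top0.png');hsv=cv2.cvtColor(im,cv2.COLOR_BGR2HSV)
np.set_printoptions(precision=4,suppress=True)
H,S,V=cv2.split(hsv)
for p in [(250,140),(226,140),(245,245),(240,285),(309,261),(419,264),(258,250),(335,265),(300,209)]: print(p,hsv[p[1],p[0]])
# rack: not blue region
nb=~((H>95)&(H<125)&(S>90))
m=np.zeros_like(nb);m[105:182,215:440]=nb[105:182,215:440]
wood=m&(H<30)&(S>60)
wood=cv2.morphologyEx(wood.astype(np.uint8),cv2.MORPH_OPEN,np.ones((5,5)))
c=big(wood)[0];r=cv2.minAreaRect(c);print('rack px',r,cv2.boxPoints(r))
# wood bays
bay=wood&(V>150);bay=cv2.erode(bay.astype(np.uint8),np.ones((3,3)))
for b in big(bay,4): 
    r=cv2.minAreaRect(b);P=onz('top',[r[0]],0.010);print('bay',cv2.contourArea(b),r,P)
m=np.zeros_like(nb);m[218:300,225:452]=nb[218:300,225:452]
c=big(cv2.morphologyEx(m.astype(np.uint8),cv2.MORPH_OPEN,np.ones((5,5))))[0];r=cv2.minAreaRect(c);print('tray',r,cv2.boxPoints(r),onz('top',cv2.boxPoints(r),0.008),onz('top',[r[0]],0.008))
print('cam',ray('top',[[320,200]])[0],ray('scene',[[320,200]])[0])
vis=cv2.resize(im[100:310,210:460],None,fx=3.2,fy=2.85,interpolation=cv2.INTER_CUBIC)
cv2.imwrite('pics/top0z.png',cv2.resize(im[215:305,220:460],None,fx=3.3,fy=3.3,interpolation=cv2.INTER_CUBIC))
E
```

```text
(250, 140) [ 17  85 222]
(226, 140) [  5  81 110]
(245, 245) [107   9 188]
(240, 285) [106 112 187]
(309, 261) [113  35  66]
(419, 264) [111   7 239]
(258, 250) [109  11 190]
(335, 265) [150   7 116]
(300, 209) [102   7 196]
rack px ((328.15753173828125, 145.25604248046875), (201.39735412597656, 55.491939544677734), 2.842137575149536) [[226.207  167.9748]
 [228.9585 112.5511]
 [430.1081 122.5373]
 [427.3566 177.961 ]]
bay 2128.0 ((351.2505187988281, 144.86488342285156), (44.745487213134766, 49.68422317504883), 3.094058036804199) [[ 0.6558 -0.0583  0.01  ]]
bay 2121.0 ((401.546142578125, 147.57730102539062), (44.49441909790039, 49.83774185180664), 2.8624050617218018) [[ 0.652  -0.1343  0.01  ]]
bay 2102.5 ((301.0517883300781, 143.12069702148438), (44.51129150390625, 51.55793762207031), 3.3664605617523193) [[0.6583 0.0178 0.01  ]]
bay 2044.0 ((251.0442657470703, 139.3363037109375), (43.23735046386719, 49.6231803894043), 3.814074993133545) [[0.664  0.0941 0.01  ]]
tray ((338.2568054199219, 255.60748291015625), (212.52110290527344, 81.09858703613281), 2.726311206817627) [[230.1878 291.0566]
 [234.0453 210.0498]
 [446.3258 220.1584]
 [442.4683 301.1652]] [[ 0.4344  0.1229  0.008 ]
 [ 0.5563  0.1187  0.008 ]
 [ 0.5427 -0.2016  0.008 ]
 [ 0.4218 -0.1953  0.008 ]] [[ 0.4889 -0.0393  0.008 ]]
cam [ 0.5425 -0.0309  0.7085] [0.9011 0.2643 0.5264]
```

View pics/top0z.png

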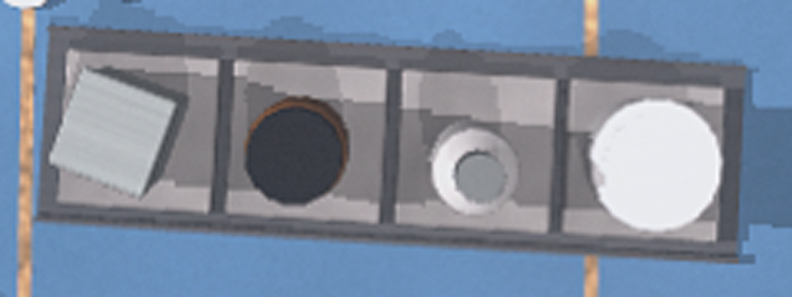

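The zoomed view confirms the order tin, jar, bottle, tub from left. The tin is turned by about 16° in the image. Next I'll get the object centres from masks at the known top heights.

```bash
python3 - <<'E'
from h import *
np.set_printoptions(precision=4,suppress=True)
im=cv2.imread('pics/top0.png');H,S,V=cv2.split(cv2.cvtColor(im,cv2.COLOR_BGR2HSV))
G=im.astype(int)
def roi(m,x0,x1,y0,y1):
    o=np.zeros(m.shape,np.uint8);o[y0:y1,x0:x1]=m[y0:y1,x0:x1];return o
def circ(m,z,n):
    c=big(m)[0];e=cv2.minEnclosingCircle(c);M=cv2.moments(c);ctr=(M['m10']/M['m00'],M['m01']/M['m00'])
    P=onz('top',[ctr,(ctr[0]+np.sqrt(M['m00']/np.pi),ctr[1])],z);print(n,e,ctr,P[0],'diam',2*np.linalg.norm(P[1]-P[0]))
circ(roi(V>222,395,445,235,290),.062,'tub')
circ(roi((V<90),292,328,240,282),.080,'jar')
# bottle: outer body ellipse (white) incl cap
b=roi((V>205)&(S<30),345,382,245,287)
c=big(b)[0];print('bottle white',cv2.boundingRect(c),cv2.minEnclosingCircle(c))
# shoulder seen at z=.016+.060
circ(b,.076,'bottle shoulder')
zz=lambda x,y:(220+x/3.3,215+y/3.3)
print('cap',onz('top',[zz(480,174)],.102))
# tin lid corners
cn=[zz(85,68),zz(183,96),zz(145,195),zz(50,158)]
P=onz('top',cn,.070);print('tin',P,P.mean(0))
for i in range(4):
    d=P[(i+1)%4]-P[i];print(np.linalg.norm(d),np.degrees(np.arctan2(d[1],d[0])))
t=roi((G[:,:,1]>G[:,:,2]+2)&(V>170)&(S<30),230,278,230,280)
c=big(t)[0];r=cv2.minAreaRect(c);Q=onz('top',cv2.boxPoints(r),.070);print('tin mask',cv2.contourArea(c),r,Q,Q.mean(0))
for i in range(2):
    d=Q[(i+1)%4]-Q[i];print(np.linalg.norm(d),np.degrees(np.arctan2(d[1],d[0])))
print('tweez',onz('top',[(255,212),(340,203),(297,208)],.006))
# scene check
print('scene tub lid',onz('scene',[(284,157)],.062),'jar',onz('scene',[(346,184)],.080),'bottle',onz('scene',[(315,158)],.102))
E
```

```text
tub ((418.4130554199219, 264.5869445800781), 19.584747314453125) (418.6650268336315, 264.61568276684557) [ 0.4812 -0.1497  0.062 ] diam 0.05224377029062949
jar ((309.38525390625, 260.0836181640625), 16.50955581665039) (309.7121745249824, 260.7459535538353) [ 0.4873 -0.0001  0.08  ] diam 0.04045573146945634
bottle white (351, 256, 13, 23) ((359.5, 267.0), 11.280613899230957)
bottle shoulder ((359.5, 267.0), 11.280613899230957) (355.8652173913043, 266.38695652173914) [ 0.4798 -0.0623  0.076 ] diam 0.016335338137913297
cap [[ 0.4807 -0.0735  0.102 ]]
tin [[0.52   0.0887 0.07  ]
 [0.5087 0.0476 0.07  ]
 [0.4677 0.063  0.07  ]
 [0.4825 0.1029 0.07  ]] [0.4947 0.0755 0.07  ]
0.042644577490381176 -105.33495140672292
0.04387582764212932 159.43169005903977
0.04257980790633366 69.56526700553869
0.04008554162687786 -20.72965414624758
tin mask 824.5 ((253.21231079101562, 254.76712036132812), (29.728452682495117, 29.611412048339844), 20.556045532226562) [[0.4818 0.1043 0.07  ]
 [0.5199 0.0904 0.07  ]
 [0.5059 0.0518 0.07  ]
 [0.468  0.0657 0.07  ]] [0.4939 0.0781 0.07  ]
0.04056437439754882 -20.026081144833125
0.0410531573981959 -109.8914323391034
tweez [[ 0.5536  0.0871  0.006 ]
 [ 0.5679 -0.0416  0.006 ]
 [ 0.56    0.0233  0.006 ]]
scene tub lid [[ 0.478  -0.1533  0.062 ]] jar [[0.4892 0.0048 0.08  ]] bottle [[ 0.4836 -0.0685  0.102 ]]
```

```bash
cat >> h.py <<'E'
def go(x,y,z,yaw):
    o=arm.get_obs();from scipy.spatial.transform import Rotation as Ro
    cy=o['tcp_rot'][2]
    R=np.array([[np.cos(cy),np.sin(cy),0],[np.sin(cy),-np.cos(cy),0],[0,0,-1]])
    d=R.T@(np.array([x,y,z])-o['eef_pos'])
    print('t',round(o['time'],2),'pos',o['eef_pos'].round(4),'yaw',np.degrees(cy).round(2),'F',o['force'].round(1),'w',round(o['width'],4),'shift mm',(d*1000).round(1),'turn',round((np.degrees(cy)-yaw+180)%360-180,1))
E
python3 -c "
from h import *
go(.494,.077,.160,70.5)"
```

```text
t 0.15 pos [0.2674 0.5642 0.2382] yaw 154.63 F [-0.9  0.8  0.5] w 0.0857 shift mm [-413.5 -343.1   78.2] turn 84.1
```

Call:
{"name": "servo_tool", "arguments": {"targets": [[[-0.04,-0.033,0.0,9],[-0.085,-0.07,0.0,18],[-0.13,-0.108,0.0,28],[-0.175,-0.145,0.0,38],[-0.22,-0.183,0.0,48],[-0.265,-0.22,0.01,58],[-0.31,-0.257,0.02,67],[-0.35,-0.29,0.03,75]]], "jaw": 0, "force": 40}}

```text
time: 1.15
eef_pos: [0.4602, 0.1508, 0.2089]
tcp_rot: [3.141, -0.0, 1.384]
force: [0.2, -0.1, 0.7]
width: 0.0856
```

```bash
python3 -c "
from h import *
go(.494,.077,.160,70.5)"
```

```text
t 1.15 pos [0.4602 0.1508 0.2089] yaw 79.33 F [ 0.2 -0.1  0.7] w 0.0856 shift mm [-66.2  46.9  48.9] turn 8.8
```

Call:
{"name": "servo_tool", "arguments": {"targets": [[[-0.015,0.012,0.012,2],[-0.035,0.025,0.025,4],[-0.05,0.036,0.036,7],[-0.066,0.047,0.049,9],[-0.066,0.047,0.049,9],[-0.066,0.047,0.049,9],[-0.066,0.047,0.049,9],[-0.066,0.047,0.049,9]]]}}

```text
time: 2.15
eef_pos: [0.4943, 0.0799, 0.1608]
tcp_rot: [3.141, -0.0, 1.234]
force: [0.6, 0.1, -0.3]
width: 0.0853
```

```bash
python3 -c "
from h import *
go(.494,.077,.033,70.5)
cv2.imwrite('pics/w1.png',arm.camera('wrist')[:,:,::-1])"
```

```text
t 2.15 pos [0.4943 0.0799 0.1608] yaw 70.69 F [ 0.6  0.1 -0.3] w 0.0853 shift mm [ -2.8   0.7 127.8] turn 0.2
```

View pics/w1.png

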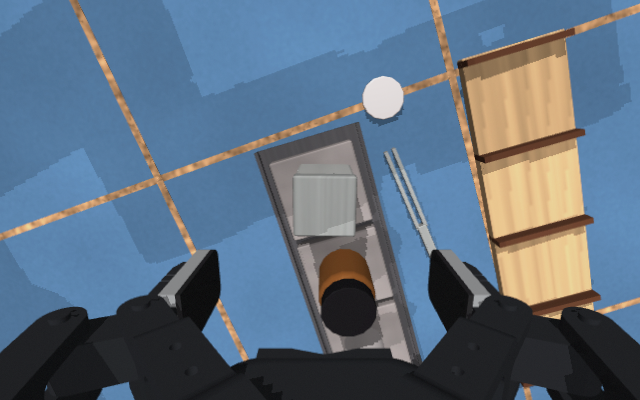

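The wrist view shows the tin lid squared to the jaws, spanning about x 294–355 and y 176–235. I'll check its position by ray.

```bash
python3 -c "
from h import *
o=arm.get_obs()
P=onz('wrist',[(293,177),(354,175),(356,235),(295,236)],.07,o);print(P.round(4),P.mean(0))
for i in range(4):
  d=P[(i+1)%4]-P[i];print(np.linalg.norm(d),np.degrees(np.arctan2(d[1],d[0])))
"
```

```text
[[0.4815 0.104  0.07  ]
 [0.5198 0.0919 0.07  ]
 [0.5081 0.0514 0.07  ]
 [0.4682 0.0647 0.07  ]] [0.49438904 0.07800921 0.07      ]
0.04020014505109709 -17.437737206316548
0.04214753861887196 -106.19186797132319
0.04206935280686314 161.64304298184513
0.041473489913198804 71.25332898879108
```

Both cameras agree, so I'll descend with a 1° correction.

Call:
{"name": "servo_tool", "arguments": {"targets": [[[-0.002,0.0,0.02,-1],[-0.002,0.0,0.045,-1],[-0.002,0.0,0.07,-1],[-0.002,0.0,0.095,-1],[-0.002,0.0,0.115,-1],[-0.002,0.0,0.125,-1],[-0.002,0.0,0.128,-1],[-0.002,0.0,0.128,-1]]]}}

```text
time: 3.2
eef_pos: [0.494, 0.0776, 0.0328]
tcp_rot: [3.141, -0.0, 1.25]
force: [-0.6, 1.0, -0.5]
width: 0.0855
```

Call:
{"name": "servo_tool", "arguments": {"targets": [[[0,0,0,0],[0,0,0,0],[0,0,0,0],[0,0,0,0],[0,0,0,0],[0,0,0,0],[0,0,0,0],[0,0,0,0]]], "jaw": 1}}

```text
time: 4.2
eef_pos: [0.4939, 0.0775, 0.033]
tcp_rot: [3.141, -0.0, 1.25]
force: [-2.1, -0.2, 5.7]
width: 0.0421
```

```bash
python3 -c "
from h import *
go(.494,.078,.14,87)
cv2.imwrite('pics/w2.png',arm.camera('wrist')[:,:,::-1])"
```

```text
t 4.2 pos [0.4939 0.0775 0.033 ] yaw 71.63 F [-2.1 -0.2  5.7] w 0.0421 shift mm [ 5.00e-01 -1.00e-01 -1.07e+02] turn -15.4
```

View pics/w2.png

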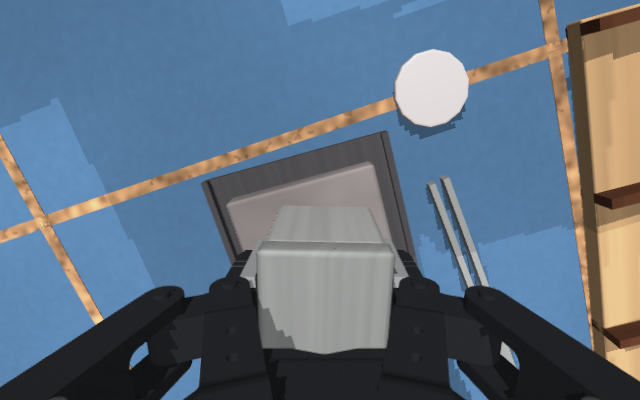

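The tin sits squarely between the pads at 42 mm opening. Now lift it.

Call:
{"name": "servo_tool", "arguments": {"targets": [[[0,0,-0.004,0],[0,0,-0.015,0],[0,0,-0.035,0],[0,0,-0.055,0],[0,0,-0.075,0],[0,0,-0.095,-4],[0,0,-0.108,-10],[0,0,-0.11,-15]]]}}

```text
time: 5.25
eef_pos: [0.4942, 0.0775, 0.1439]
tcp_rot: [3.139, -0.0, 1.515]
force: [-1.0, 0.5, -3.8]
width: 0.0419
```

```bash
python3 -c "
from h import *
go(.652,-.134,.135,87)"
```

```text
t 5.25 pos [0.4942 0.0775 0.1439] yaw 86.8 F [-1.   0.5 -3.8] w 0.0419 shift mm [-202.4  169.4    8.9] turn -0.2
```

Call:
{"name": "servo_tool", "arguments": {"targets": [[[-0.012,0.01,0,0],[-0.037,0.031,0,0],[-0.07,0.059,0,0],[-0.106,0.089,0,0],[-0.142,0.119,0,0],[-0.174,0.146,0,0],[-0.195,0.163,0,0],[-0.202,0.169,0,0]]]}}

```text
time: 6.25
eef_pos: [0.6508, -0.1365, 0.1416]
tcp_rot: [-3.141, 0.0, 1.509]
force: [-0.6, 0.8, -3.3]
width: 0.0426
```

```bash
python3 -c "
from h import *
go(.652,-.134,.029,87)
cv2.imwrite('pics/w3.png',arm.camera('wrist')[:,:,::-1])"
```

```text
t 6.25 pos [ 0.6508 -0.1365  0.1416] yaw 86.44 F [-0.6  0.8 -3.3] w 0.0426 shift mm [  2.6   1.1 112.6] turn -0.6
```

View pics/w3.png

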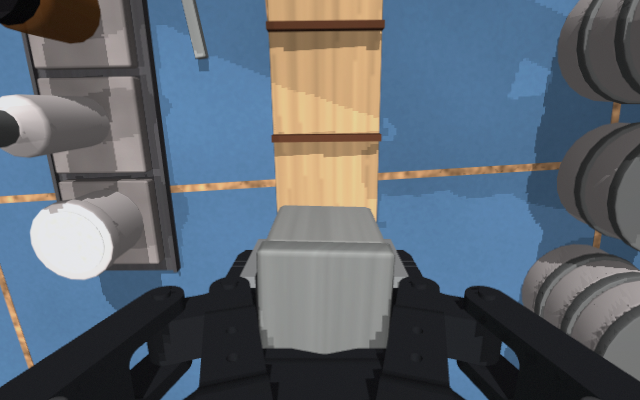

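The tin is over the last bay; dividers show at rows 24 and 138, with the rack edges at columns about 272 and 381. I'll check these by ray.

```bash
python3 -c "
from h import *
o=arm.get_obs()
P=onz('wrist',[(272,138),(381,138),(267,24),(383,24)],.02,o);print(P.round(4));print(P[:2].mean(0),P[2:].mean(0))
print(onz('wrist',[(274,170),(378,170)],.01,o))
"
```

```text
[[ 0.6159 -0.0933  0.02  ]
 [ 0.6951 -0.0982  0.02  ]
 [ 0.6201 -0.0172  0.02  ]
 [ 0.6981 -0.022   0.02  ]]
[ 0.65550157 -0.09571274  0.02      ] [ 0.65907351 -0.01961748  0.02      ]
[[ 0.61345878 -0.11863465  0.01      ]
 [ 0.6938541  -0.12362974  0.01      ]]
```

The bay centre comes out at (0.653, -0.134), which agrees with the top view. Lower the tin.

Call:
{"name": "servo_tool", "arguments": {"targets": [[[0.003,0.002,0.015,0],[0.003,0.002,0.04,0],[0.003,0.002,0.065,0],[0.003,0.002,0.088,0],[0.003,0.002,0.1,0],[0.003,0.002,0.107,0],[0.003,0.002,0.111,0],[0.003,0.002,0.113,0]]]}}

```text
time: 7.3
eef_pos: [0.6532, -0.1315, 0.03]
tcp_rot: [3.14, 0.0, 1.512]
force: [0.4, -0.4, -2.4]
width: 0.0422
```

```bash
python3 -c "
from h import *
go(.653,-.134,.027,87)"
```

```text
t 7.3 pos [ 0.6532 -0.1315  0.03  ] yaw 86.62 F [ 0.4 -0.4 -2.4] w 0.0422 shift mm [-2.5 -0.   3. ] turn -0.4
```

Call:
{"name": "servo_tool", "arguments": {"targets": [[[-0.001,0,0.001,0],[-0.002,0,0.002,0],[-0.002,0,0.003,0],[-0.002,0,0.0035,0],[-0.002,0,0.0035,0],[-0.002,0,0.0035,0],[-0.002,0,0.0035,0],[-0.002,0,0.0035,0]]]}}

```text
time: 8.3
eef_pos: [0.6527, -0.1336, 0.0271]
tcp_rot: [3.141, 0.001, 1.512]
force: [-3.4, -0.4, 4.9]
width: 0.0419
```

Contact is felt: the vertical force went from -2.4 to +4.9 N. Release.

Call:
{"name": "servo_tool", "arguments": {"targets": [[[0,0,0,0],[0,0,0,0],[0,0,0,0],[0,0,0,0],[0,0,0,0],[0,0,0,0],[0,0,0,0],[0,0,0,0]]], "jaw": 0}}

```text
time: 9.3
eef_pos: [0.6523, -0.1332, 0.0258]
tcp_rot: [3.142, 0.0, 1.512]
force: [0.9, 0.0, 0.2]
width: 0.0853
```

Call:
{"name": "servo_tool", "arguments": {"targets": [[[0,0,-0.01,0],[0,0,-0.03,0],[0,0,-0.06,0],[0,0,-0.09,0],[0,0,-0.115,0],[0,0,-0.13,0],[0,0,-0.133,0],[0,0,-0.133,0]]]}}

```text
time: 10.3
eef_pos: [0.6519, -0.1331, 0.1584]
tcp_rot: [-3.141, -0.0, 1.512]
force: [-0.6, 0.1, 0.2]
width: 0.0858
```

```bash
python3 -c "
from h import *
go(.488,.002,.16,87)
cv2.imwrite('pics/t4.png',arm.camera('top')[:,:,::-1])"
```

```text
t 10.3 pos [ 0.6519 -0.1331  0.1584] yaw 86.63 F [-0.6  0.1  0.2] w 0.0858 shift mm [ 125.2 -171.6   -1.6] turn -0.4
```

View pics/t4.png

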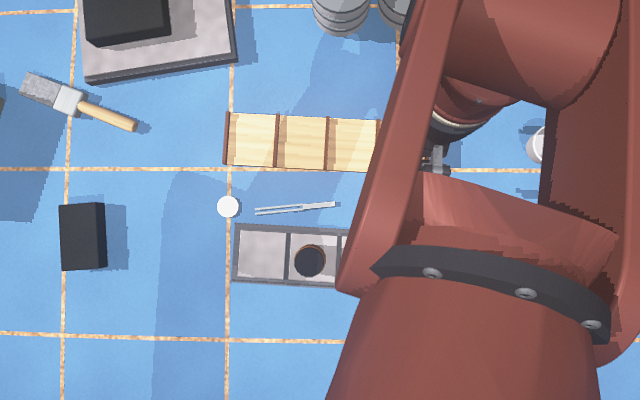

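The arm hides the placed tin; the jar still stands at (309,261) and the tweezers haven't moved. Next is the jar.

Call:
{"name": "servo_tool", "arguments": {"targets": [[[0.008,-0.011,0,0],[0.028,-0.039,0,0],[0.053,-0.072,0,0],[0.078,-0.106,0,0],[0.1,-0.137,0,0],[0.117,-0.16,0,0],[0.125,-0.172,0,0],[0.125,-0.172,0,0]]]}}

```text
time: 11.35
eef_pos: [0.4871, 0.0022, 0.1584]
tcp_rot: [-3.141, 0.0, 1.513]
force: [-0.6, -0.0, -0.8]
width: 0.0853
```

```bash
python3 -c "
from h import *
go(.488,.002,.033,87)
cv2.imwrite('pics/w5.png',arm.camera('wrist')[:,:,::-1])"
```

```text
t 11.35 pos [0.4871 0.0022 0.1584] yaw 86.69 F [-0.6 -0.  -0.8] w 0.0853 shift mm [-1.000e-01  9.000e-01  1.254e+02] turn -0.3
```

View pics/w5.png

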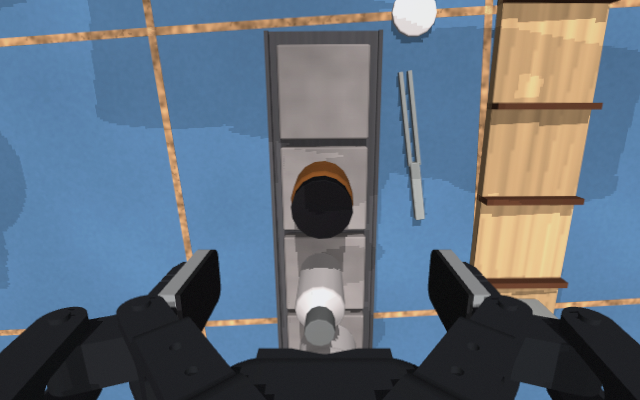

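The jar cap is centred at (322,208) between the fingers, and the bottle cap shows at (320,326).

```bash
python3 -c "
from h import *
o=arm.get_obs()
print(onz('wrist',[(322,208),(291,208),(353,208)],.08,o).round(4), onz('wrist',[(320,326)],.102,o))
"
```

```text
[[0.4872 0.0023 0.08  ]
 [0.4674 0.0035 0.08  ]
 [0.507  0.0012 0.08  ]] [[ 0.48172535 -0.06870754  0.102     ]]
```

Call:
{"name": "servo_tool", "arguments": {"targets": [[[0,0,0.02,0],[0,0,0.045,0],[0,0,0.07,0],[0,0,0.095,0],[0,0,0.113,0],[0,0,0.123,0],[0,0,0.126,0],[0,0,0.126,0]]]}}

```text
time: 12.4
eef_pos: [0.4887, 0.0014, 0.0332]
tcp_rot: [3.141, 0.0, 1.512]
force: [0.1, -1.1, 0.1]
width: 0.0854
```

Call:
{"name": "servo_tool", "arguments": {"targets": [[[0,0,0,0],[0,0,0,0],[0,0,0,0],[0,0,0,0],[0,0,0,0],[0,0,0,0],[0,0,0,0],[0,0,0,0]]], "jaw": 1}}

```text
time: 13.4
eef_pos: [0.4885, 0.0016, 0.0335]
tcp_rot: [3.141, 0.0, 1.512]
force: [-2.4, 0.3, 5.6]
width: 0.0427
```

Call:
{"name": "servo_tool", "arguments": {"targets": [[[0,0,-0.004,0],[0,0,-0.015,0],[0,0,-0.035,0],[0,0,-0.06,0],[0,0,-0.085,0],[0,0,-0.1,0],[0,0,-0.108,0],[0,0,-0.11,0]]]}}

```text
time: 14.4
eef_pos: [0.4879, 0.0017, 0.1429]
tcp_rot: [3.142, 0.0, 1.512]
force: [0.2, -0.7, -2.6]
width: 0.0426
```

```bash
python3 -c "
from h import *
go(.6555,-.0575,.135,87)
cv2.imwrite('pics/w6.png',arm.camera('wrist')[:,:,::-1])"
```

```text
t 14.4 pos [0.4879 0.0017 0.1429] yaw 86.63 F [ 0.2 -0.7 -2.6] w 0.0426 shift mm [-49.2 170.8   7.9] turn -0.4
```

View pics/w6.png

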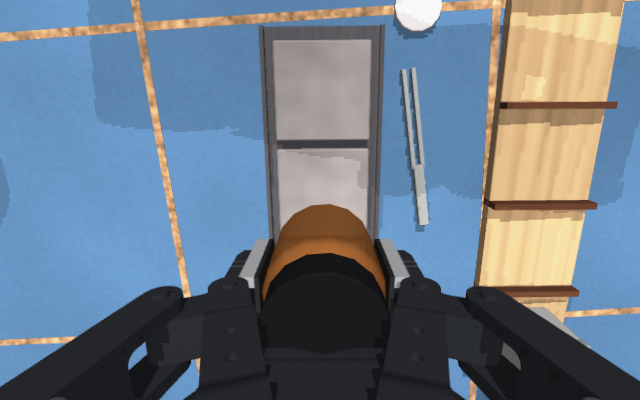

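The jar is held upright and centred. Carry it to the rack and lower it.

Call:
{"name": "servo_tool", "arguments": {"targets": [[[-0.003,0.01,0,0],[-0.01,0.035,0,0],[-0.02,0.07,0,0],[-0.03,0.104,0,0],[-0.039,0.136,0,0],[-0.046,0.159,0,0],[-0.049,0.17,0,0],[-0.049,0.171,0,0]]]}}

```text
time: 15.45
eef_pos: [0.6558, -0.0575, 0.1418]
tcp_rot: [-3.14, -0.0, 1.512]
force: [0.6, -0.4, -1.0]
width: 0.0431
```

```bash
python3 -c "
from h import *
go(.656,-.0575,.027,87)"
```

```text
t 15.45 pos [ 0.6558 -0.0575  0.1418] yaw 86.61 F [ 0.6 -0.4 -1. ] w 0.0431 shift mm [  0.    0.2 114.8] turn -0.4
```

Call:
{"name": "servo_tool", "arguments": {"targets": [[[0,0,0.015,0],[0,0,0.045,0],[0,0,0.075,0],[0,0,0.098,0],[0,0,0.108,0],[0,0,0.112,0],[0,0,0.1145,0],[0,0,0.1155,0]]]}}

```text
time: 16.45
eef_pos: [0.6567, -0.0575, 0.0283]
tcp_rot: [3.14, 0.0, 1.512]
force: [-0.3, -0.1, -1.0]
width: 0.0427
```

Call:
{"name": "servo_tool", "arguments": {"targets": [[[0,0,0,0],[0,0,0,0],[0,0,0,0],[0,0,0,0],[0,0,0,0],[0,0,0,0],[0,0,0,0],[0,0,0,0]]]}}

```text
time: 17.45
eef_pos: [0.656, -0.0574, 0.0276]
tcp_rot: [3.141, 0.0, 1.512]
force: [-0.9, -0.4, 2.0]
width: 0.043
```

Contact is light. Release and retreat.

Call:
{"name": "servo_tool", "arguments": {"targets": [[[0,0,0.0005,0],[0,0,0.0005,0],[0,0,0.0005,0],[0,0,0.0005,0],[0,0,0.0005,0],[0,0,0.0005,0],[0,0,0.0005,0],[0,0,0.0005,0]]], "jaw": 0}}

```text
time: 18.45
eef_pos: [0.6558, -0.0573, 0.0268]
tcp_rot: [3.142, 0.0, 1.512]
force: [0.1, -0.5, 0.0]
width: 0.0855
```

Call:
{"name": "servo_tool", "arguments": {"targets": [[[0,0,-0.01,0],[0,0,-0.03,0],[0,0,-0.06,0],[0,0,-0.09,0],[0,0,-0.12,0],[0,0,-0.14,0],[0,0,-0.148,0],[0,0,-0.15,0]]]}}

```text
time: 19.45
eef_pos: [0.6557, -0.0573, 0.177]
tcp_rot: [3.141, 0.0, 1.512]
force: [-0.6, 0.5, -0.6]
width: 0.0853
```

```bash
python3 -c "
from h import *
go(.482,-.071,.175,87)
cv2.imwrite('pics/w7.png',arm.camera('wrist')[:,:,::-1])"
```

```text
t 19.45 pos [ 0.6557 -0.0573  0.177 ] yaw 86.63 F [-0.6  0.5 -0.6] w 0.0853 shift mm [ -23.9 -172.6    2. ] turn -0.4
```

View pics/w7.png

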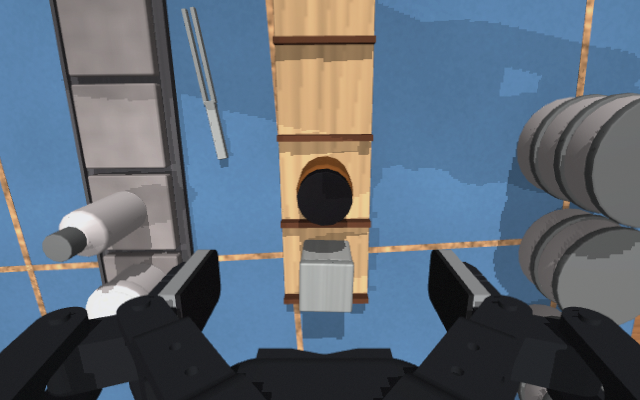

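The jar (325,196) and tin (327,280) stand upright, centred in their bays. Next is the bottle.

Call:
{"name": "servo_tool", "arguments": {"targets": [[[-0.002,-0.012,0,0],[-0.006,-0.04,0,0],[-0.011,-0.075,0,0],[-0.016,-0.11,0,0],[-0.02,-0.14,0,0],[-0.023,-0.163,0,0],[-0.024,-0.173,0,0],[-0.024,-0.173,0,0]]]}}

```text
time: 20.5
eef_pos: [0.481, -0.071, 0.1763]
tcp_rot: [-3.141, -0.0, 1.512]
force: [-1.1, -0.3, 0.2]
width: 0.0853
```

```bash
python3 -c "
from h import *
go(.482,-.071,.047,87)
cv2.imwrite('pics/w8.png',arm.camera('wrist')[:,:,::-1])"
```

```text
t 20.5 pos [ 0.481  -0.071   0.1763] yaw 86.61 F [-1.1 -0.3  0.2] w 0.0853 shift mm [  0.    1.  129.3] turn -0.4
```

View pics/w8.png

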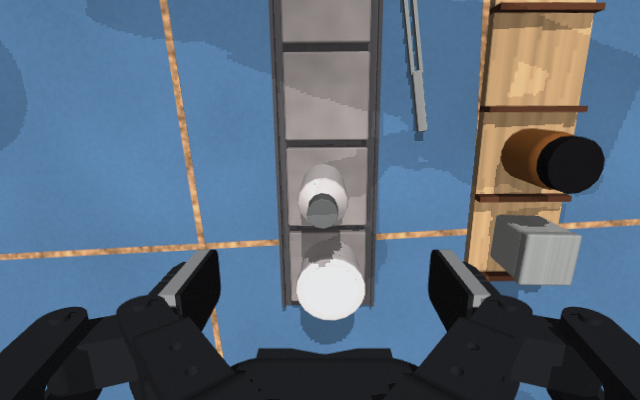

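The bottle cap is at (323,211) and the tub lid at (331,286).

```bash
python3 -c "
from h import *
o=arm.get_obs()
print(onz('wrist',[(323,211),(308,211),(338,211)],.102,o).round(4), onz('wrist',[(331,286)],.062,o))
"
```

```text
[[ 0.4814 -0.0711  0.102 ]
 [ 0.472  -0.0706  0.102 ]
 [ 0.4909 -0.0717  0.102 ]] [[ 0.48322569 -0.1460693   0.062     ]]
```

Call:
{"name": "servo_tool", "arguments": {"targets": [[[0,0,0.02,0],[0,0,0.045,0],[0,0,0.07,0],[0,0,0.095,0],[0,0,0.115,0],[0,0,0.126,0],[0,0,0.13,0],[0,0,0.13,0]]]}}

```text
time: 21.55
eef_pos: [0.4823, -0.0712, 0.0471]
tcp_rot: [3.141, 0.0, 1.512]
force: [0.2, -0.8, 0.6]
width: 0.0855
```

Call:
{"name": "servo_tool", "arguments": {"targets": [[[0,0,0,0],[0,0,0,0],[0,0,0,0],[0,0,0,0],[0,0,0,0],[0,0,0,0],[0,0,0,0],[0,0,0,0]]], "jaw": 1}}

```text
time: 22.55
eef_pos: [0.4822, -0.0712, 0.0474]
tcp_rot: [3.141, 0.0, 1.512]
force: [-0.3, -0.2, 5.3]
width: 0.0349
```

Call:
{"name": "servo_tool", "arguments": {"targets": [[[0,0,-0.004,0],[0,0,-0.015,0],[0,0,-0.035,0],[0,0,-0.055,0],[0,0,-0.075,0],[0,0,-0.09,0],[0,0,-0.098,0],[0,0,-0.1,0]]]}}

```text
time: 23.55
eef_pos: [0.4818, -0.0711, 0.1471]
tcp_rot: [3.141, 0.0, 1.512]
force: [-0.1, 0.1, -0.6]
width: 0.035
```

```bash
python3 -c "
from h import *
go(.6605,.0185,.145,87)
cv2.imwrite('pics/w9.png',arm.camera('wrist')[:,:,::-1])"
```

```text
t 23.55 pos [ 0.4818 -0.0711  0.1471] yaw 86.63 F [-0.1  0.1 -0.6] w 0.035 shift mm [ 99.9 173.1   2.1] turn -0.4
```

View pics/w9.png

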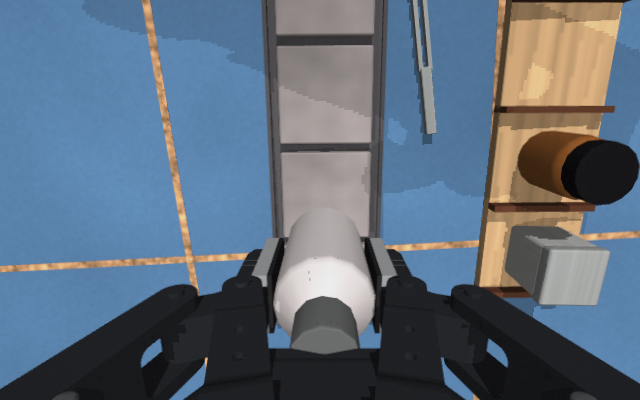

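The bottle is held upright. Move it to its bay.

Call:
{"name": "servo_tool", "arguments": {"targets": [[[0.006,0.01,0,0],[0.02,0.035,0,0],[0.04,0.07,0,0],[0.06,0.104,0,0],[0.079,0.137,0,0],[0.093,0.161,0,0],[0.1,0.172,0,0],[0.1,0.173,0,0]]]}}

```text
time: 24.6
eef_pos: [0.6602, 0.0191, 0.1458]
tcp_rot: [-3.14, 0.0, 1.513]
force: [0.8, 0.5, -1.5]
width: 0.0348
```

```bash
python3 -c "
from h import *
go(.6605,.0185,.0412,87)"
```

```text
t 24.6 pos [0.6602 0.0191 0.1458] yaw 86.68 F [ 0.8  0.5 -1.5] w 0.0348 shift mm [ -0.6   0.3 104.6] turn -0.3
```

Call:
{"name": "servo_tool", "arguments": {"targets": [[[0,0,0.015,0],[0,0,0.04,0],[0,0,0.068,0],[0,0,0.088,0],[0,0,0.098,0],[0,0,0.102,0],[0,0,0.1045,0],[0,0,0.1055,0]]]}}

```text
time: 25.6
eef_pos: [0.6611, 0.0186, 0.0422]
tcp_rot: [3.14, 0.0, 1.512]
force: [-0.4, -0.3, -0.3]
width: 0.0348
```

Call:
{"name": "servo_tool", "arguments": {"targets": [[[0,0,0,0],[0,0,0,0],[0,0,0,0],[0,0,0,0],[0,0,0,0],[0,0,0,0],[0,0,0,0],[0,0,0,0]]]}}

```text
time: 26.6
eef_pos: [0.6604, 0.0186, 0.0415]
tcp_rot: [3.141, -0.0, 1.512]
force: [-1.3, 0.2, 0.1]
width: 0.0348
```

Call:
{"name": "servo_tool", "arguments": {"targets": [[[0,0,0.0005,0],[0,0,0.001,0],[0,0,0.001,0],[0,0,0.001,0],[0,0,0.001,0],[0,0,0.001,0],[0,0,0.001,0],[0,0,0.001,0]]]}}

```text
time: 27.6
eef_pos: [0.6604, 0.0186, 0.0415]
tcp_rot: [-3.142, 0.0, 1.512]
force: [-1.9, -0.3, 5.7]
width: 0.035
```

The bottle is in contact with the floor. Release.

Call:
{"name": "servo_tool", "arguments": {"targets": [[[0,0,0,0],[0,0,0,0],[0,0,0,0],[0,0,0,0],[0,0,0,0],[0,0,0,0],[0,0,0,0],[0,0,0,0]]], "jaw": 0}}

```text
time: 28.6
eef_pos: [0.6603, 0.0186, 0.0403]
tcp_rot: [3.142, 0.0, 1.512]
force: [0.1, -0.4, -1.4]
width: 0.0852
```

Call:
{"name": "servo_tool", "arguments": {"targets": [[[0,0,-0.01,0],[0,0,-0.03,0],[0,0,-0.06,0],[0,0,-0.09,0],[0,0,-0.115,0],[0,0,-0.13,0],[0,0,-0.138,0],[0,0,-0.14,0]]]}}

```text
time: 29.6
eef_pos: [0.6602, 0.0186, 0.1806]
tcp_rot: [3.141, 0.0, 1.512]
force: [-0.9, 0.4, -0.6]
width: 0.0853
```

```bash
python3 -c "
from h import *
go(.482,-.148,.16,87)
cv2.imwrite('pics/w10.png',arm.camera('wrist')[:,:,::-1])"
```

```text
t 29.6 pos [0.6602 0.0186 0.1806] yaw 86.63 F [-0.9  0.4 -0.6] w 0.0853 shift mm [-176.8 -168.1   20.6] turn -0.4
```

View pics/w10.png

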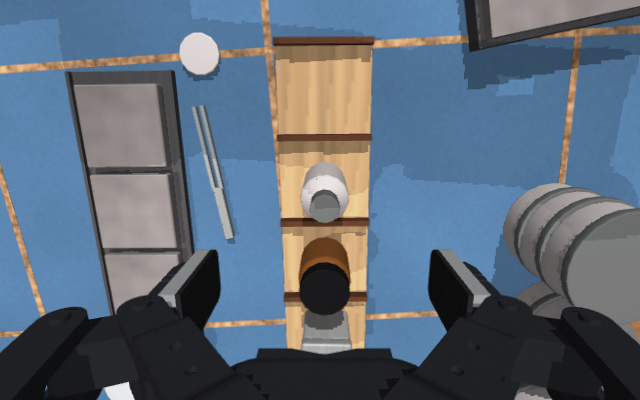

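The bottle (324,195) is upright in its bay with the jar and tin behind it. Next is the tub.

Call:
{"name": "servo_tool", "arguments": {"targets": [[[-0.012,-0.011,0,0],[-0.038,-0.036,0,0],[-0.072,-0.069,0,0],[-0.107,-0.102,0.004,0],[-0.14,-0.133,0.01,0],[-0.164,-0.157,0.016,0],[-0.177,-0.168,0.02,0],[-0.177,-0.168,0.02,0]]]}}

```text
time: 30.65
eef_pos: [0.4811, -0.1486, 0.1595]
tcp_rot: [-3.14, -0.001, 1.51]
force: [-0.2, 0.1, -0.3]
width: 0.0854
```

```bash
python3 -c "
from h import *
go(.482,-.148,.029,87)
o=arm.get_obs();im=arm.camera('wrist')[:,:,::-1];cv2.imwrite('pics/w11.png',im)
h=cv2.cvtColor(im,cv2.COLOR_BGR2HSV);m=((h[:,:,2]>215)&(h[:,:,1]<30)).astype(np.uint8);m[:,:240]=0;m[:,420:]=0
c=big(m)[0];e=cv2.fitEllipse(cv2.convexHull(c));print(e);print(onz('wrist',[e[0]],.062,o))"
```

```text
t 30.65 pos [ 0.4811 -0.1486  0.1595] yaw 86.51 F [-0.2  0.1 -0.3] w 0.0854 shift mm [  0.7   0.9 130.5] turn -0.5
((324.5977783203125, 200.6048583984375), (75.09219360351562, 77.69288635253906), 94.12652587890625)
[[ 0.48163473 -0.1481799   0.062     ]]
```

View pics/w11.png

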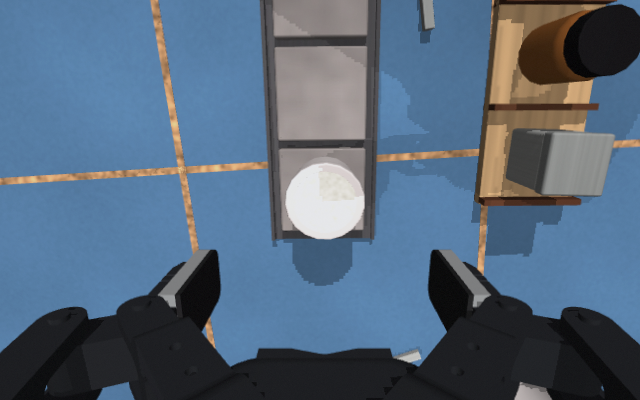

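The tub lid is at (325,201), centred between the jaws. Descend and grip.

Call:
{"name": "servo_tool", "arguments": {"targets": [[[0,0,0.02,0],[0,0,0.045,0],[0,0,0.07,0],[0,0,0.095,0],[0,0,0.115,0],[0,0,0.126,0],[0,0,0.131,0],[0,0,0.131,0]]]}}

```text
time: 31.7
eef_pos: [0.4827, -0.1482, 0.0295]
tcp_rot: [3.141, 0.0, 1.512]
force: [-0.8, 0.0, 0.7]
width: 0.0855
```

Call:
{"name": "servo_tool", "arguments": {"targets": [[[0,0,0,0],[0,0,0,0],[0,0,0,0],[0,0,0,0],[0,0,0,0],[0,0,0,0],[0,0,0,0],[0,0,0,0]]], "jaw": 1}}

```text
time: 32.7
eef_pos: [0.4829, -0.1486, 0.0304]
tcp_rot: [3.14, 0.001, 1.512]
force: [-1.7, -0.4, 5.4]
width: 0.0541
```

```bash
python3 -c "
from h import *
go(.482,-.148,.14,87)
cv2.imwrite('pics/w12.png',arm.camera('wrist')[:,:,::-1])"
```

```text
t 32.7 pos [ 0.4829 -0.1486  0.0304] yaw 86.63 F [-1.7 -0.4  5.4] w 0.0541 shift mm [   0.6   -0.9 -109.6] turn -0.4
```

View pics/w12.png

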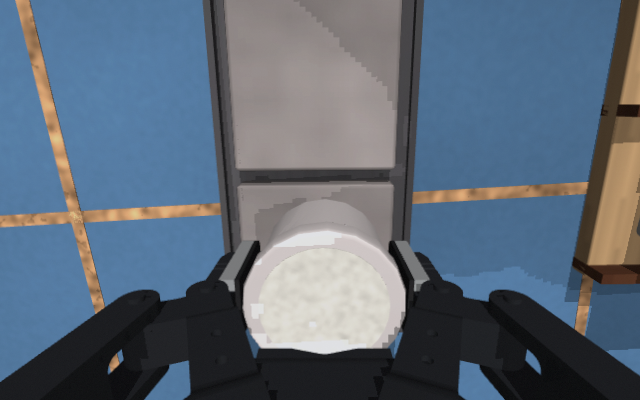

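The opening of 54 mm suggests the pads bear on the lid, off their centre. I'll regrip 9 mm higher so the lid lies mid-pad.

Call:
{"name": "servo_tool", "arguments": {"targets": [[[0,0,0,0],[0,0,0,0],[0,0,0,0],[0,0,0,0],[0,0,0,0],[0,0,-0.003,0],[0,0,-0.007,0],[0,0,-0.009,0]]], "jaw": 0}}

```text
time: 33.75
eef_pos: [0.4825, -0.1484, 0.0388]
tcp_rot: [3.141, 0.0, 1.512]
force: [0.7, -0.0, 0.0]
width: 0.0847
```

Call:
{"name": "servo_tool", "arguments": {"targets": [[[0,0,0,0],[0,0,0,0],[0,0,0,0],[0,0,0,0],[0,0,0,0],[0,0,0,0],[0,0,0,0],[0,0,0,0]]], "jaw": 1}}

```text
time: 34.75
eef_pos: [0.4823, -0.1483, 0.0387]
tcp_rot: [3.141, 0.0, 1.512]
force: [-1.4, 0.7, 4.8]
width: 0.0544
```

Call:
{"name": "servo_tool", "arguments": {"targets": [[[0,0,-0.002,0],[0,0,-0.006,0],[0,0,-0.011,0],[0,0,-0.016,0],[0,0,-0.02,0],[0,0,-0.02,0],[0,0,-0.02,0],[0,0,-0.02,0]]]}}

```text
time: 35.75
eef_pos: [0.4819, -0.1481, 0.0581]
tcp_rot: [-3.141, -0.0, 1.512]
force: [-0.0, 1.1, -1.7]
width: 0.0545
```

```bash
python3 -c "
from h import *
go(.482,-.148,.15,87)
cv2.imwrite('pics/w13.png',arm.camera('wrist')[:,:,::-1])"
```

```text
t 35.75 pos [ 0.4819 -0.1481  0.0581] yaw 86.63 F [-0.   1.1 -1.7] w 0.0545 shift mm [  0.1   0.  -91.9] turn -0.4
```

View pics/w13.png

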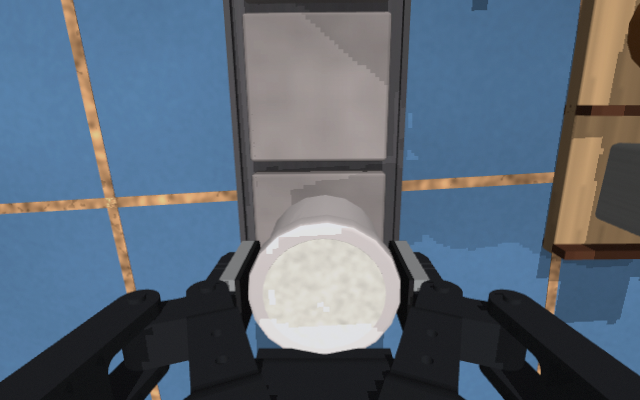

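The tub is held level. Raise it and go to the last bay.

Call:
{"name": "servo_tool", "arguments": {"targets": [[[0,0,-0.008,0],[0,0,-0.025,0],[0,0,-0.045,0],[0,0,-0.065,0],[0,0,-0.083,0],[0,0,-0.093,0],[0,0,-0.097,0],[0,0,-0.097,0]]]}}

```text
time: 36.8
eef_pos: [0.482, -0.1482, 0.1552]
tcp_rot: [-3.141, -0.0, 1.512]
force: [-0.3, 0.0, -1.7]
width: 0.0548
```

```bash
python3 -c "
from h import *
go(.664,.0943,.155,87)"
```

```text
t 36.8 pos [ 0.482  -0.1482  0.1552] yaw 86.63 F [-0.3  0.  -1.7] w 0.0548 shift mm [2.527e+02 1.674e+02 2.000e-01] turn -0.4
```

Call:
{"name": "servo_tool", "arguments": {"targets": [[[0.013,0.009,0,0],[0.043,0.029,0,0],[0.085,0.056,0,0],[0.13,0.086,0,0],[0.175,0.116,0,0],[0.215,0.142,0,0],[0.243,0.161,0,0],[0.253,0.167,0,0]]]}}

```text
time: 37.8
eef_pos: [0.6642, 0.0973, 0.154]
tcp_rot: [-3.14, -0.0, 1.515]
force: [-0.4, -0.9, -2.1]
width: 0.0545
```

Call:
{"name": "servo_tool", "arguments": {"targets": [[[0,0,0,0],[0,0,0,0],[0,0,0,0],[0,0,0,0],[0,0,0,0],[0,0,0,0],[0,0,0,0],[0,0,0,0]]]}}

```text
time: 38.8
eef_pos: [0.6637, 0.0945, 0.1553]
tcp_rot: [-3.142, -0.0, 1.512]
force: [1.3, -0.2, -1.2]
width: 0.0547
```

```bash
python3 -c "
from h import *
go(.664,.0943,.0327,87)
cv2.imwrite('pics/s14.png',arm.camera('scene')[:,:,::-1])"
```

```text
t 38.8 pos [0.6637 0.0945 0.1553] yaw 86.63 F [ 1.3 -0.2 -1.2] w 0.0547 shift mm [ -0.2   0.3 122.6] turn -0.4
```

View pics/s14.png

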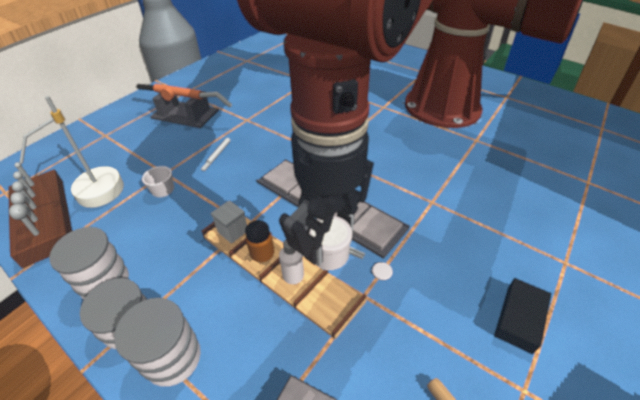

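The scene view shows the tin, jar and bottle upright in the rack and the tub held at (333,240). Lower it.

Call:
{"name": "servo_tool", "arguments": {"targets": [[[0,0,0.015,0],[0,0,0.045,0],[0,0,0.077,0],[0,0,0.102,0],[0,0,0.114,0],[0,0,0.1195,0],[0,0,0.1215,0],[0,0,0.1225,0]]]}}

```text
time: 39.85
eef_pos: [0.6648, 0.0945, 0.034]
tcp_rot: [3.139, -0.0, 1.512]
force: [-0.5, 0.2, -1.6]
width: 0.0545
```

Call:
{"name": "servo_tool", "arguments": {"targets": [[[0,0,0.0005,0],[0,0,0.001,0],[0,0,0.001,0],[0,0,0.001,0],[0,0,0.001,0],[0,0,0.001,0],[0,0,0.001,0],[0,0,0.001,0]]]}}

```text
time: 40.85
eef_pos: [0.6644, 0.0946, 0.0328]
tcp_rot: [3.14, -0.0, 1.512]
force: [-1.5, -0.2, 5.2]
width: 0.055
```

Contact is felt. Release and retreat.

Call:
{"name": "servo_tool", "arguments": {"targets": [[[0,0,0,0],[0,0,0,0],[0,0,0,0],[0,0,0,0],[0,0,0,0],[0,0,0,0],[0,0,0,0],[0,0,0,0]]], "jaw": 0}}

```text
time: 41.85
eef_pos: [0.6638, 0.0945, 0.0318]
tcp_rot: [3.142, -0.0, 1.512]
force: [0.3, -0.6, 0.4]
width: 0.0852
```

Call:
{"name": "servo_tool", "arguments": {"targets": [[[0,0,-0.01,0],[0,0,-0.03,0],[0,0,-0.06,0],[0,0,-0.09,0],[0,0,-0.12,0],[0,0,-0.14,0],[0,0,-0.155,0],[0,0,-0.16,0]]]}}

```text
time: 42.85
eef_pos: [0.6642, 0.0945, 0.1931]
tcp_rot: [3.14, -0.0, 1.512]
force: [0.3, -0.0, -0.7]
width: 0.0849
```

Call:
{"name": "servo_tool", "arguments": {"targets": [[[0.01,0,0,0],[0.035,0,0,0],[0.07,-0.01,0,0],[0.11,-0.02,0,0],[0.155,-0.04,0,0],[0.2,-0.06,0,0],[0.24,-0.08,0,0],[0.27,-0.09,0,0]]]}}

```text
time: 43.85
eef_pos: [0.5871, 0.373, 0.1902]
tcp_rot: [-3.139, 0.0, 1.515]
force: [0.5, 0.3, -0.4]
width: 0.0853
```

Call:
{"name": "servo_tool", "arguments": {"targets": [[[0.02,-0.02,0,0],[0.05,-0.05,0,0],[0.08,-0.08,0,0],[0.11,-0.11,0,0],[0.14,-0.14,0,0],[0.15,-0.15,0,0],[0.15,-0.15,0,0],[0.15,-0.15,0,0]]]}}

```text
time: 44.85
eef_pos: [0.4495, 0.5271, 0.1913]
tcp_rot: [3.142, 0.001, 1.511]
force: [0.6, 0.2, 0.1]
width: 0.0855
```

```bash
python3 -c "
from h import *
for n in('top','scene'):cv2.imwrite(f'pics/{n}15.png',arm.camera(n)[:,:,::-1])"
```

```text
(no output)
```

View pics/top15.png

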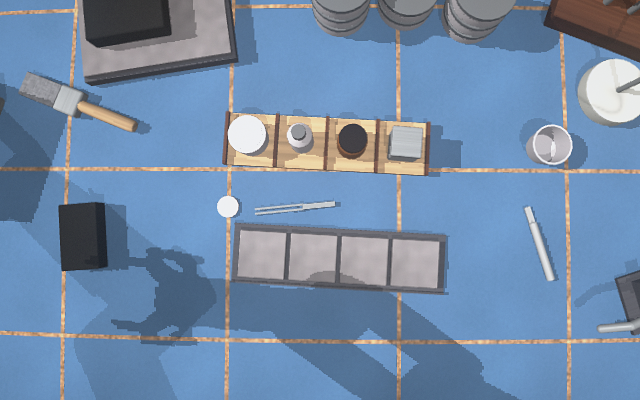

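View pics/scene15.png

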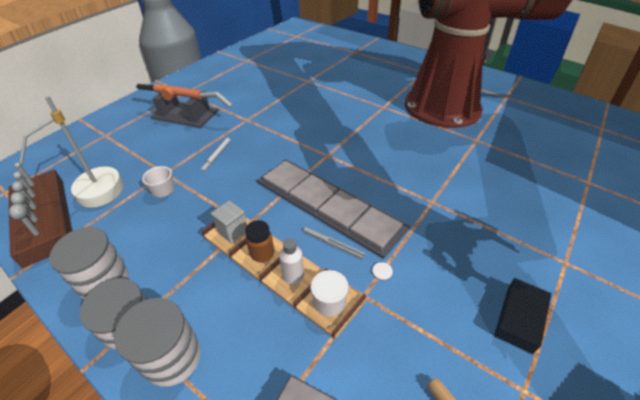

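The final top view has the tub at (246,134), bottle (299,134), jar (352,141) and tin (406,142), with the tweezers unmoved. I'll do one numeric check in the rack frame.

```bash
python3 -c "
from h import *
P=[onz('top',[p],z)[0] for p,z in (((246.5,134),.056),((298.5,132),.096),((352,139),.074),((406,141),.064))]
c=np.array([.659,-.0198]);a=-.05
for n,p in zip(('tub','bottle','jar','tin'),P):
  d=p[:2]-c;print(n,p.round(4),'rack xy',(np.cos(a)*d[0]+np.sin(a)*d[1]).round(4),(-np.sin(a)*d[0]+np.cos(a)*d[1]).round(4))
A=cv2.imread('pics/top0.png')[195:220,250:345].astype(int);B=cv2.imread('pics/top15.png')[195:220,250:345].astype(int);print('tweezer area diff px',(abs(A-B).max(2)>40).sum())
print(arm.get_obs()['joint_velocities'].round(3))
arm.sign_off()
"
```

```text
tub [0.6637 0.0925 0.056 ] rack xy -0.0009 0.1124
bottle [0.659  0.0153 0.096 ] rack xy -0.0018 0.0351
jar [ 0.6536 -0.0568  0.074 ] rack xy -0.0036 -0.0372
tin [ 0.6528 -0.1326  0.064 ] rack xy -0.0005 -0.113
tweezer area diff px 0
[-0.003 -0.003 -0.001  0.003  0.002 -0.001]
the job is handed in; nothing more can be done
```

I moved all four containers to the rack in reverse order and handed the job in at about 45 s of the 109 s allowed. From left to right the tiles held tin, jar, bottle, tub; the rack now holds tub, bottle, jar, tin.

- **Position:** the last top-camera check put every container within about 4 mm of its bay centre, against the 15 mm allowed. It was a single measurement with hand-picked pixels.
- **Upright and on the floor:** I felt contact before each release, and all four look upright in the last top and scene pictures. I did not measure their tilt or height separately.
- **Tweezers:** no picture change where they lie between the first and last top view.
- **Gripper:** open, raised and clear of everything.
- **One regrip:** the tub's first grip bore on its lid, off the middle of the pads, so I opened and gripped 9 mm higher before lifting.

No check failed. The cameras mostly agreed to within about 4 mm on where things stood. Rough hand-picked readings from the scene camera were up to about 5 mm off the top view.

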